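# Key a round sign blank into the printing nest

### The arm

A 6-joint arm with a two-finger parallel gripper is mounted at the origin on the work surface. World frame = base frame: x ahead of the robot, y to its left, z up, the work surface at z = 0. Lengths are in m, angles in rad, forces in N, time in s.
With the tool pointing down it reaches from about 0.25 to 0.775 m from the base axis. Payload 4 kg.
Tool frame: the origin (TCP) lies at the very end of the fingers, on their centre line; the grasp point (between the pads) lies tcp_to_grasp behind it (tcp_to_grasp is the distance from the TCP to the grasp point, in m); z points along the fingers, y is the direction in which the jaws open and shut (so a half turn about z gives the same grasp; the last joint's range is limited). The gripper opens to 94 mm and grips with 3 to 60 N. Pads are 16 mm wide; open, the fingers measure 119 mm over their backs; the gripper's body (75 mm by 177 mm) begins 78 mm behind the grasp point.
Start: joints at [-1.365, 0.087, 1.371, -0, 1.684, -0.103], TCP at [0.167, -0.524, 0.206] pointing down, gripper open.
Joint ranges: [-3.1, 3.1], [-0.76, 2.03], [0.27, 2.55], [-1.08, 4.22], [0.17, 2.65], [-2.57, 2.57]. Speed limits (rad/s): [2.79, 2.79, 3.14, 3.14, 3.14, 3.14].

### API

Orientations are given as [roll, pitch, yaw] about the fixed x, y, z axes, in that order (R = Rz(yaw) Ry(pitch) Rx(roll)).
In Python, from bench import * gives the robot as it stands.
- The arm moves only by the tool play_rows, never from a script. Its argument "rows" is a list of rows, each a list of 3 entries, a list of its own where there are three numbers: the finger opening in cm, from 0 to 9.4, then the shift along the world's x, y, z in cm, then the turn, a rotation vector about the world's x, y, z in rad. A call has 1 to 8 rows; each row is the pose to reach, as a shift and turn from the pose commanded when the call began; what a row does not reach only later rows make up. A row lasts 1/12 s, in which the tool goes at most 41.7 mm and 7.16 degrees, less where a joint would pass 70% of its speed; a pose out of reach is approached as far as the arm can. A call with a gripper value outside its range is refused whole. The fingers move at their own pace and stop on an object; the grip force is fixed at half the most. Time passes only in rows, so rows that repeat a pose let the fingers close. It gives the time, the measured TCP pose, the force and the opening at its end, in the units of the state.
- get_obs(): the state, without advancing time (a new reading comes with each control period).
- snapshot(name): name is "scene" or "top" or "wrist"; returns a dict with "pixels" (420x560x3 uint8, red, green, blue), "fx", "fy", "cx", "cy" (pixels), "dist_coeffs" ([k1, k2, p1, p2, k3] as OpenCV has them; the pictures are not rectified), "rvec" (rotation vector, rad) and "tvec" (3), from world to camera coordinates, as OpenCV has them. Camera axes: x right, y down, z forward; pixel columns grow to the right and rows downward; lengths in m; the calibration is good to about 2 mm. A picture is of the moment at which its call begins. There is no depth.
- close_job(): hands the job in, once; it reports no verdict.
Trained networks look in the newest picture that a camera, given by its name, has taken for a name from the list of things; names that differ only in an ending like _2 or _b are one class to them, and where a whole thing is asked for, a point or a joint stands for the part that bears it (a point fixed in the world has none). Each returns a list of dicts, best first, with "confidence" (0 to 1); they miss things now and then, are a little off and sometimes report something else, mostly with a low value. They report only what shows in the picture. A call takes as long as a camera call. They do not tell look-alikes from the thing itself.
- silhouettes(camera, label): "mask" (420x560 bool, what is visible of it) and "point" ([row, column] in pixels, amid what is visible of it).
The state is a dict: "time": time; "joint_positions": joint angles; "qvel": joint speeds; "joint_torque": joint torques, N m; "tool_pos": TCP position; "ee_rot": TCP orientation; "wrist_force": force on the tool from outside, world axes, zero at the start; "wrist_torque": the same for the moment, N m; "width": finger opening in m.
Only numpy, scipy, OpenCV 4.12 (cv2) and the standard library are available. Lean on these libraries where they do the work, as an engineer would, in place of code of your own. Each camera call takes 0.05 s, during which the arm holds its last target. There are 200 camera calls.

### The job

Take the round wooden sign blank by the block on its back and seat it, face down as it lies, in the round pocket of the printing nest, turning it gently under light pressure until the nest's sprung key pin snaps up into the wide notch in its rim; stop turning then, do not force it against the pin. Leave it fully home, lying flat on the pocket's floor by itself. Do not lean hard on the nest, and leave everything else on the table where it stands.

Things in the scene. Friction and masses are not known exactly. Their poses are not given: they have to be found in the camera images.
- blank_block (a point): Loose round wooden sign blank, face down on a low stack of boards: disc 100 mm across, 12 thick, about 0.1 kg, with a wooden block glued centrally on its back (upper side) to hold it by: 26 mm along the blank's x, 50 along y, 40 tall. This point is the block's centre, 32 mm above the disc's underside, 20 above its back. z up; x points to the notch.
- blank_notch (a point): Mouth of the locating notch in the blank's rim, at the blank's own +x, 50 mm from its centre, at the underside. The notch goes right through the disc, is 10.6 mm wide and reaches in to 34 mm from the centre. Opposite, at -x, is a 6 mm wide cord slot, too narrow for the key pin.
- boards: Fixed stack of three square painted boards, 126 x 126 mm, 30 mm high, on which the blank lies. Origin: centre of the underside.
- nest: Printing nest: aluminium block 140 x 140 x 28 mm fixed to the table, with a round pocket in its top, 103 mm across, 10 mm deep, 2 mm chamfer. Origin: centre of the underside, z up; pocket floor at z = 18 mm, rim at 28. With the blank fully home its block's centre lies 50 mm above this origin and its back 2 mm above the rim.
- pocket_floor (a point): Centre of the pocket's floor, axes as the nest's. A sprung steel key pin, 8 mm across, stands 6 mm up from the floor, 42 mm from this centre. Its bearing is not reported and changes each time: within 0.55 rad either side of +x. It sinks under 4 N, flush at 6.4 N; under the notch it springs up: its push vanishes and turning is blocked. Let go over the pin, the blank is lifted and tilted.
- tape: Bystander: clear tape roll lying flat, 68 mm across, 24 high. Origin at the middle of its underside.
- mug: Bystander: white mug, 80 mm across, 92 high. Origin at the middle of its underside.
- jar: Bystander: glass jar with black lid, 60 mm across, 80 high. Origin at the middle of its underside.
- paint: Bystander: grey paint bottle, 44 mm across, 120 high. Origin at the middle of its underside.
- tin: Bystander: steel pot, 100 mm across, 100 high. Origin at the middle of its underside.
- minisign: Bystander: small white sign block, 70 x 90 x 35 mm. Origin at the middle of its underside.
- brush: Bystander: paint brush lying down. Origin at the middle of its underside.
Mind the look-alikes: they are no part of the job. Leave any pink look-alike of the nest alone.

How it is judged:
By the outcome, as a careful person would: the job done as asked, in the order asked, and still so for the second after the job is handed in, with the robot touching nothing.
It also fails if it takes over 58 s, if anything falls off the work surface, if the arm or the gripper's body presses on something with over 40 N, if the wrist force passes 120 N, or if a joint passes its speed limit or range.

## Working session

There is one attempt and no reset: what is moved stays moved. The work goes in short steps, Python scripts to look and compute and a tool call to move; the robot and the scene stay as the last step left them, time stands still between calls to the robot, and variables do not carry over. Pictures are saved under pics/ and viewed, about 8 in all and at most 12, crops included, and the job is handed in when it is done.

Besides the shell and the picture viewer there is one more tool, called after ">>>" as name(argument=value, ...) on one line, values as JSON. play_rows: Moves the arm, as the interface text tells. Its arguments: {"type":"object","properties":{"rows":{"type":"array"}},"required":["rows"]}

```bash
mkdir -p pics; cat > h.py <<'E'
from bench import *
import numpy as np, cv2
def cam(s):
    K=np.array([[s['fx'],0,s['cx']],[0,s['fy'],s['cy']],[0,0,1.]]);return K,np.array(s['dist_coeffs'],float),np.array(s['rvec'],float),np.array(s['tvec'],float)
def ray(s,rc,z):  # pixel (row,col)-> world at height z
    K,d,r,t=cam(s);R=cv2.Rodrigues(r)[0]
    p=np.atleast_2d(np.array(rc,float))[:,::-1].reshape(-1,1,2).copy()
    u=cv2.undistortPoints(p,K,d)[:,0];v=np.c_[u,np.ones(len(u))]@R;c=-R.T@t
    return c+v*((z-c[2])/v[:,2])[:,None]
def proj(s,P):
    K,d,r,t=cam(s);return cv2.projectPoints(np.atleast_2d(np.array(P,float)),r,t,K,d)[0][:,0]
def save(s,n):cv2.imwrite('pics/'+n,np.ascontiguousarray(s['pixels'][:,:,::-1]))
E
python3 - <<'E'
from h import *
o=get_obs();print(o)
for c in ['top','scene']:
    s=snapshot(c);save(s,c+'.png')
    K,d,r,t=cam(s);print(c,-cv2.Rodrigues(r)[0].T@t)
    for l in ['blank_block','blank_notch','boards','nest','pocket_floor']:
        for q in silhouettes(c,l):
            m=q['mask'];ys,xs=np.nonzero(m);print(c,l,round(q['confidence'],2),q['point'],m.sum(),(ys.min(),ys.max(),xs.min(),xs.max()) if len(ys) else '',ray(s,q['point'],.028)[0].round(3))
a=cv2.imread('pics/top.png')
E
```

```text
{'time': 0.0, 'joint_positions': array([-1.36511046e+00,  8.79847027e-02,  1.37221839e+00, -4.43588506e-05,
        1.68357585e+00, -1.03107449e-01]), 'qvel': array([ 0.00164606, -0.00144444, -0.00182021, -0.000178  ,  0.00096127,
        0.00038711]), 'joint_torque': array([ 4.06163617e-04, -3.40178096e+01, -3.02431655e+01,  7.17579131e-02,
        3.27390363e-02, -1.62616439e-04]), 'tool_pos': array([ 0.16701807, -0.5234709 ,  0.20430612]), 'ee_rot': array([-3.13941343e+00, -1.81169895e-04,  3.08788176e-01]), 'wrist_force': array([-0.08144512,  0.09494231, -0.27991758]), 'wrist_torque': array([-0.00464614,  0.02439519, -0.02935572]), 'width': 0.09412184528192362}
top [0.28603335 0.02313336 1.37705785]
top blank_block 0.87 [194.9, 245.7] 586 (np.int64(181), np.int64(208), np.int64(233), np.int64(259)) [0.556 0.156 0.028]
top blank_notch 0.7 [196.1, 244.5] 631 (np.int64(180), np.int64(208), np.int64(231), np.int64(259)) [0.551 0.16  0.028]
top boards 0.81 [205.1, 254.3] 674 (np.int64(178), np.int64(217), np.int64(228), np.int64(267)) [0.519 0.124 0.028]
top boards 0.46 [133.8, 282.3]
[... 886 characters left out ...]
319.1] 859 (np.int64(191), np.int64(222), np.int64(301), np.int64(337)) [0.544 0.157 0.028]
scene boards 0.85 [219.4, 309.7] 1094 (np.int64(193), np.int64(237), np.int64(289), np.int64(342)) [0.589 0.129 0.028]
scene nest 0.69 [203.8, 205.3] 2084 (np.int64(181), np.int64(225), np.int64(176), np.int64(238)) [ 0.527 -0.143  0.028]
scene nest 0.67 [171.5, 298.2] 1765 (np.int64(150), np.int64(190), np.int64(270), np.int64(328)) [0.376 0.111 0.028]
scene pocket_floor 0.98 [202.7, 209.3] 2211 (np.int64(180), np.int64(225), np.int64(175), np.int64(239)) [ 0.522 -0.132  0.028]
scene pocket_floor 0.67 [166.6, 299.1] 1669 (np.int64(149), np.int64(190), np.int64(271), np.int64(329)) [0.351 0.115 0.028]
```

View pics/top.png

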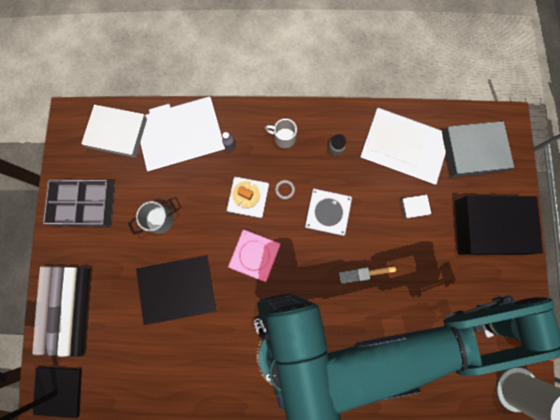

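View pics/scene.png

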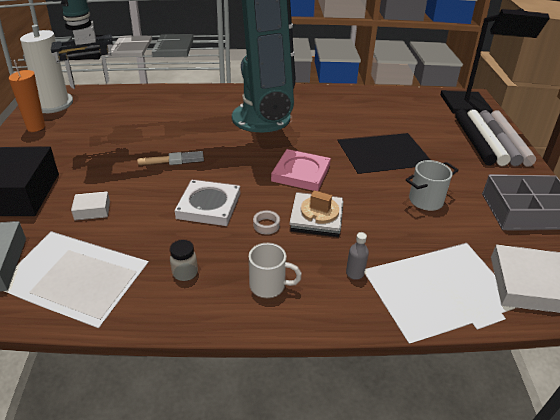

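Candidates, as (row, column) in the top picture. For the nest there is the aluminium one at (212,329) and a pink look-alike at (253,252); I choose the aluminium one. For the blank, the only wooden disc with a block is at (195,246) on the boards. The black pot at (216,154) is a false pocket hit. Next I check the choice in a close crop.

```bash
python3 - <<'E'
from h import *
s=snapshot('top');p=s['pixels'][:,:,::-1]
a=cv2.resize(p[165:240,220:360],None,fx=5.7,fy=5.7,interpolation=cv2.INTER_CUBIC);cv2.imwrite('pics/crop.png',a)
m=[q for q in silhouettes('top','nest')]
for q in m:
    c=np.array(np.nonzero(q['mask'])).T
    r=cv2.minAreaRect(ray(s,c,.028)[:,:2].astype(np.float32));print('nest',q['confidence'],r)
for q in silhouettes('top','blank_block'):
    print('blk',ray(s,np.array(np.nonzero(q['mask'])).mean(1),.045)[0])
E
```

```text
nest 0.74 ((0.3413582146167755, 0.1212020218372345), (0.14159461855888367, 0.14038638770580292), 69.59538269042969)
nest 0.64 ((0.4954092502593994, -0.13699795305728912), (0.14552105963230133, 0.14781974256038666), 77.58296203613281)
blk [0.55186188 0.15398674 0.045     ]
```

View pics/crop.png

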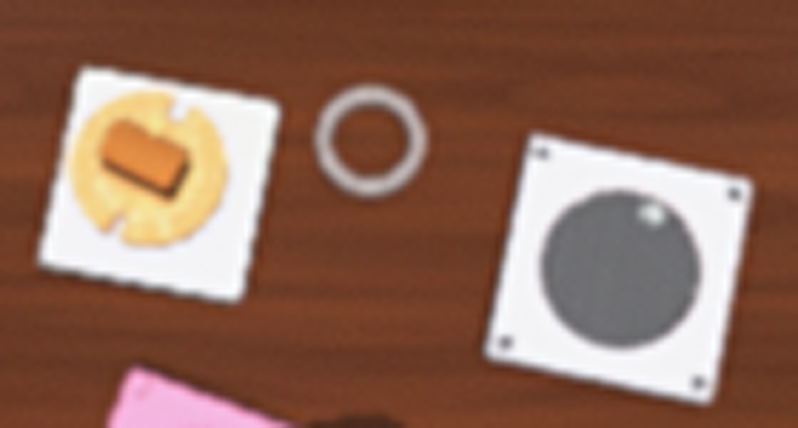

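The crop shows the aluminium nest centred at crop (row 269, col 621). Its pin is at (212,652), so it bears about -0.5 rad in the world frame. The blank is centred near (168,150), with cut-outs at (107,178) and (228,115). I can't yet tell which is the wide notch, so I'll take a closer look with the wrist camera.

>>> play_rows(rows=[[9.4,[4,4.7,4],[0,0,0.1]],[9.4,[8,9.5,8],[0,0,0.2]],[9.4,[11,13,9],[0,0,0.3]],[9.4,[14,16,9],[0,0,0.4]],[9.4,[17,20,9],[0,0,0.5]],[9.4,[20,23,9],[0,0,0.6]],[9.4,[23,26,9],[0,0,0.7]],[9.4,[26,30,9],[0,0,0.8]]])

```text
time: 1.42
tool_pos: [0.3745, -0.2855, 0.2934]
ee_rot: [3.14, 0.001, 1.113]
wrist_force: [0.3, -0.5, -0.2]
width: 0.0938
```

>>> play_rows(rows=[[9.4,[2,3,0],[0,0,0]],[9.4,[4,6,0],[0,0,0]],[9.4,[4,8,0],[0,0,0]],[9.4,[4,8,0],[0,0,0]],[9.4,[4,8,0],[0,0,0]]])

```text
time: 1.83
tool_pos: [0.4136, -0.2065, 0.2928]
ee_rot: [3.141, 0.001, 1.111]
wrist_force: [-0.1, -0.1, 0.4]
width: 0.0941
```

```bash
python3 - <<'E'
from h import *
s=snapshot('wrist');save(s,'w1.png');K,d,r,t=cam(s);R=cv2.Rodrigues(r)[0];print(-R.T@t,R[2])
import pickle;pickle.dump(s,open('w1.pkl','wb'))
o=get_obs();print(o['tool_pos'],o['ee_rot'],o['joint_positions'].round(2))
for l in ['nest','pocket_floor','blank_block']:
    for q in silhouettes('wrist',l):
        print(l,q['confidence'],q['point'],ray(s,q['point'],.028 if l[0]!='b' else .06)[0].round(3),q['mask'].sum())
E
```

```text
[ 0.44723554 -0.13492193  0.47159391] [-0.11918472 -0.24215437 -0.96288954]
[ 0.41332866 -0.20731475  0.29272593] [3.14078417e+00 8.04857313e-04 1.10921383e+00] [-0.59 -0.11  1.39 -0.    1.86 -0.13]
nest 0.72 [94.9, 318.4] [ 0.5   -0.131  0.028] 14090
nest 0.56 [9.4, 95.3] [0.312 0.064 0.028] 2629
pocket_floor 0.78 [9.9, 96.7] [0.313 0.063 0.028] 2703
pocket_floor 0.64 [95.9, 321.1] [ 0.503 -0.133  0.028] 13945
```

View pics/w1.png

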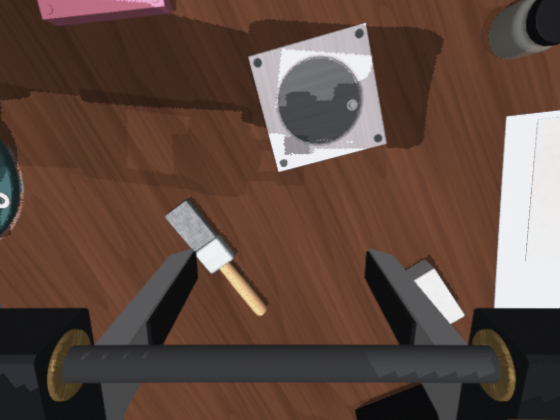

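The wrist picture shows the aluminium nest with corners near (row 25, col 365), (57,250), (171,280) and (144,385), and the pin at (104,352). Pink is only at the top left. Next I fit the nest and go look at the blank.

>>> play_rows(rows=[[9.4,[0.6,4,0],[0,0,0]],[9.4,[1.2,8,0],[0,0,0]],[9.4,[1.8,12,0],[0,0,0]],[9.4,[2.4,16,0],[0,0,0]],[9.4,[3.6,20,0],[0,0,0]],[9.4,[4.2,24,0],[0,0,0]],[9.4,[5,28,0],[0,0,0]],[9.4,[5,28,0],[0,0,0]]])

```text
time: 2.7
tool_pos: [0.4639, 0.0781, 0.2919]
ee_rot: [-3.14, -0.003, 1.116]
wrist_force: [-0.4, -0.0, 0.8]
width: 0.094
```

```bash
python3 - <<'E'
from h import *
import pickle
s0=pickle.load(open('w1.pkl','rb'))
g=cv2.cvtColor(s0['pixels'],cv2.COLOR_RGB2GRAY)
c=np.array([[365,25],[250,57],[280,171],[385,144]],np.float32).reshape(-1,1,2)
c=cv2.cornerSubPix(g,c,(5,5),(-1,-1),(3,30,.01))[:,0];print(c)
W=ray(s0,c[:,::-1],.028);print(W.round(4),W.mean(0),[np.linalg.norm(W[i]-W[i-1]).round(4) for i in range(4)])
print('pin',ray(s0,[104,352],.024))
s=snapshot('wrist');save(s,'w2.png');pickle.dump(s,open('w2.pkl','wb'))
o=get_obs();print(o['tool_pos'],o['ee_rot'])
for l in ['boards','blank_block','blank_notch']:
    for q in silhouettes('wrist',l):
        print(l,q['confidence'],q['point'],ray(s,q['point'],.042 if l[-1]!='k' else .06)[0].round(3),q['mask'].sum())
a=s['pixels'][:,:,::-1]
cv2.imwrite('pics/w2c.png',cv2.resize(a[0:220,180:473],None,fx=2.7,fy=2.7,interpolation=cv2.INTER_CUBIC))
E
```

```text
[[365.5453    22.233906]
 [248.12306   56.558544]
 [278.4047   170.85234 ]
 [385.2833   142.42014 ]]
[[ 0.5815 -0.0833  0.028 ]
 [ 0.444  -0.0553  0.028 ]
 [ 0.416  -0.1917  0.028 ]
 [ 0.5522 -0.2192  0.028 ]] [ 0.49841549 -0.1373754   0.028     ] [np.float64(0.139), np.float64(0.1403), np.float64(0.1392), np.float64(0.1389)]
pin [[ 0.53354294 -0.15860611  0.024     ]]
[0.46365796 0.07505228 0.29199331] [-3.14066068e+00  2.33623488e-04  1.11347285e+00]
boards 0.67 [124.4, 293.0] [0.507 0.138 0.042] 6045
blank_block 0.87 [86.7, 325.0] [0.556 0.16  0.06 ] 5777
blank_notch 0.76 [87.4, 322.1] [0.556 0.161 0.042] 5796
```

View pics/w2c.png

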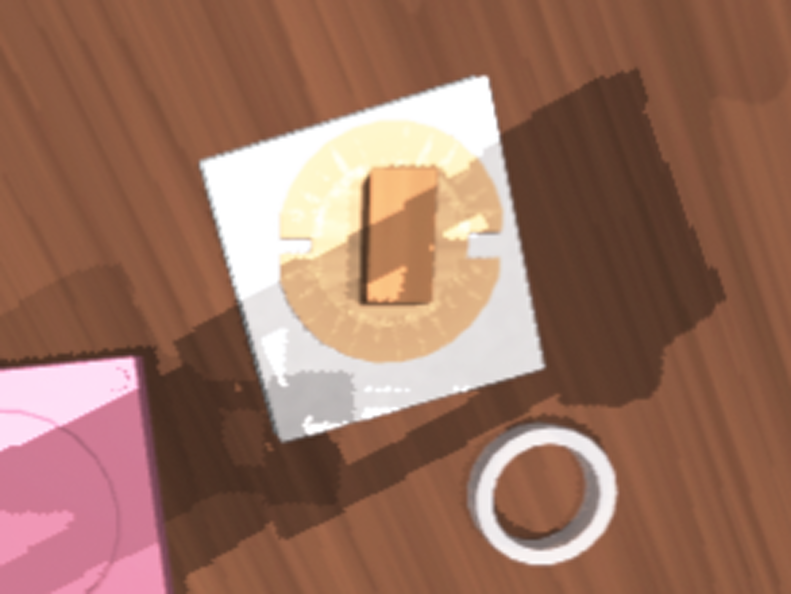

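The crop shows the wide notch on the right at (245,485) and the narrow slot on the left at (247,297). The block's top face is centred near (235,401). Now the numbers.

```bash
python3 - <<'E'
from h import *
import pickle
s=pickle.load(open('w2.pkl','rb'))
f=lambda x,y,z: ray(s,[(y+.5)/2.7-.5,(x+.5)/2.7-.5+180],z)[0]
C=[f(369,168,.082),f(437,168,.082),f(434,302,.082),f(366,302,.082)]
print(np.round(C,4),'top centre',np.mean(C,0),[np.linalg.norm(C[i]-C[i-1]).round(4) for i in range(4)])
e=C[1]-C[0]+C[2]-C[3];print('bearing edge',np.arctan2(e[1],e[0]));e=C[0]-C[3]+C[1]-C[2];print('long',np.arctan2(e[1],e[0])-np.pi/2)
print('disc',np.mean([f(280,241,.042),f(501,241,.042),f(390,120,.042),f(390,362,.042)],0))
n=f(485,245,.042);k=f(297,247,.042);print('notch',n,'slot',k,np.arctan2(*(n-k)[1::-1]))
print(len([1]),[x for x in dir(__import__('bench')) if 'tcp' in x.lower()])
try: print(tcp_to_grasp)
except Exception as ex: print(ex)
E
```

```text
[[0.5549 0.1851 0.082 ]
 [0.5783 0.1736 0.082 ]
 [0.5579 0.129  0.082 ]
 [0.5336 0.1409 0.082 ]] top centre [0.55618182 0.15713504 0.082     ] [np.float64(0.0491), np.float64(0.0261), np.float64(0.0491), np.float64(0.0271)]
bearing edge -0.4557839100843648
long -0.4399679880250513
disc [0.55674288 0.15756918 0.042     ]
notch [0.5931641  0.13884638 0.042     ] slot [0.51990484 0.17383914 0.042     ] -0.44561350830935265
1 ['tcp_to_grasp']
0.0188
```

>>> play_rows(rows=[[9.4,[3,2.7,0],[0,0,0.01]],[9.4,[6,5.4,-2],[0,0,0.01]],[9.4,[9.2,8.2,-5],[0,0,0.01]],[9.4,[9.2,8.2,-9],[0,0,0.01]],[9.4,[9.2,8.2,-13],[0,0,0.01]],[9.4,[9.2,8.2,-17],[0,0,0.01]],[9.4,[9.2,8.2,-17],[0,0,0.01]],[9.4,[9.2,8.2,-17],[0,0,0.01]]])

```text
time: 3.57
tool_pos: [0.5533, 0.1524, 0.119]
ee_rot: [-3.135, 0.005, 1.115]
wrist_force: [-0.4, 0.1, 0.4]
width: 0.0942
```

```bash
python3 -c "
from h import *
o=get_obs();print(o['time'],o['tool_pos'],o['ee_rot'],o['wrist_force'],o['joint_positions'].round(2))
s=snapshot('wrist');P=[[.5565,.1573,.082]];print(proj(s,P))
import pickle
for q in silhouettes('wrist','blank_block'): 
  y,x=np.nonzero(q['mask']);print(q['point'],y.min(),y.max(),x.min(),x.max())
"
```

```text
3.5667 [0.55330521 0.15237289 0.11902242] [-3.13514576  0.00515624  1.1154283 ] [-0.38022071  0.10269913  0.36443067] [ 0.17  0.18  1.44 -0.    1.53  0.63]
[[284.47182385 234.0201871 ]]
[209.0, 283.2] 151 275 222 347
```

>>> play_rows(rows=[[9.4,[0.3,0.5,0],[0,0,0.008]],[9.4,[0.3,0.5,-3],[0,0,0.008]],[9.4,[0.3,0.5,-6],[0,0,0.008]],[9.4,[0.3,0.5,-6.8],[0,0,0.008]],[9.4,[0.3,0.5,-6.8],[0,0,0.008]],[9.4,[0.3,0.5,-6.8],[0,0,0.008]]])

```text
time: 4.17
tool_pos: [0.5598, 0.1604, 0.0568]
ee_rot: [3.139, -0.002, 1.127]
wrist_force: [0.8, -1.2, 0.7]
width: 0.0937
```

```bash
python3 -c "
from h import *
o=get_obs();print(o['time'],o['tool_pos'],o['ee_rot'],o['wrist_force'])
s=snapshot('wrist');save(s,'w3.png')
"
```

```text
4.1667 [0.55984966 0.16037024 0.05683214] [ 3.13887124e+00 -2.00228472e-03  1.12691455e+00] [ 0.82696066 -1.17765832  0.65571383]
```

View pics/w3.png

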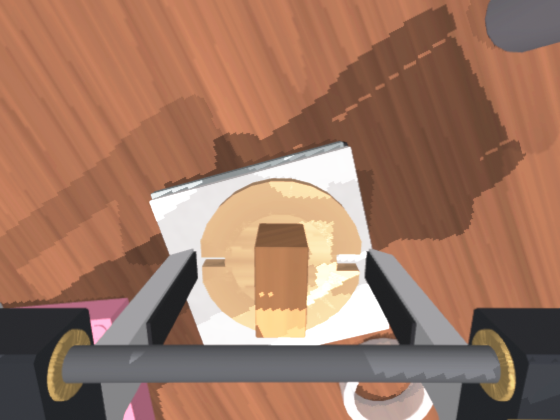

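The block sits centred between the fingers, columns 255–308 with finger mid near 281. I'll go down a little and close.

>>> play_rows(rows=[[9.4,[-0.1,-0.3,-0.6],[0,0,0]],[9.4,[-0.1,-0.3,-0.6],[0,0,0]],[9.4,[-0.1,-0.3,-0.6],[0,0,0]],[2,[-0.1,-0.3,-0.6],[0,0,0]],[2,[-0.1,-0.3,-0.6],[0,0,0]],[2,[-0.1,-0.3,-0.6],[0,0,0]],[2,[-0.1,-0.3,-0.6],[0,0,0]],[2,[-0.1,-0.3,-0.6],[0,0,0]]])

```text
time: 4.88
tool_pos: [0.5574, 0.1571, 0.0485]
ee_rot: [3.141, 0.0, 1.127]
wrist_force: [0.0, 0.6, 0.0]
width: 0.0642
```

>>> play_rows(rows=[[2,[0,0,0],[0,0,0]],[2,[0,0,0],[0,0,0]],[2,[0,0,0],[0,0,0]],[2,[0,0,0],[0,0,0]]])

```text
time: 5.22
tool_pos: [0.5574, 0.1571, 0.0485]
ee_rot: [3.142, 0.0, 1.127]
wrist_force: [0.7, -0.4, -0.1]
width: 0.0375
```

>>> play_rows(rows=[[2,[0,0,0],[0,0,0]],[2,[0,0,0],[0,0,0]],[2,[0,0,0],[0,0,0]],[2,[0,0,0],[0,0,0]]])

```text
time: 5.55
tool_pos: [0.5574, 0.157, 0.0485]
ee_rot: [3.141, -0.0, 1.127]
wrist_force: [-0.8, 0.1, 0.2]
width: 0.0257
```

>>> play_rows(rows=[[2,[0,0,1],[0,0,0]],[2,[0,0,3],[0,0,0]],[2,[0,0,6],[0,0,0]],[2,[0,0,8],[0,0,0]],[2,[0,0,8],[0,0,0]],[2,[0,0,8],[0,0,0]],[2,[0,0,8],[0,0,0]]])

```text
time: 6.13
tool_pos: [0.5566, 0.1569, 0.1272]
ee_rot: [-3.14, 0.001, 1.127]
wrist_force: [0.8, -0.2, -0.8]
width: 0.0256
```

```bash
python3 -c "
from h import *
o=get_obs();print(o['time'],o['tool_pos'],o['ee_rot'],o['wrist_force'],o['wrist_torque'],o['width'])
s=snapshot('wrist');save(s,'w4.png')
import pickle;pickle.dump(s,open('w4.pkl','wb'))
"
```

```text
6.1333 [0.55655101 0.15687529 0.12718188] [-3.13991634e+00  1.31562968e-03  1.12678596e+00] [ 0.77918105 -0.16747912 -0.80640153] [-0.06042522 -0.04040345 -0.01576693] 0.02558654028464915
```

View pics/w4.png

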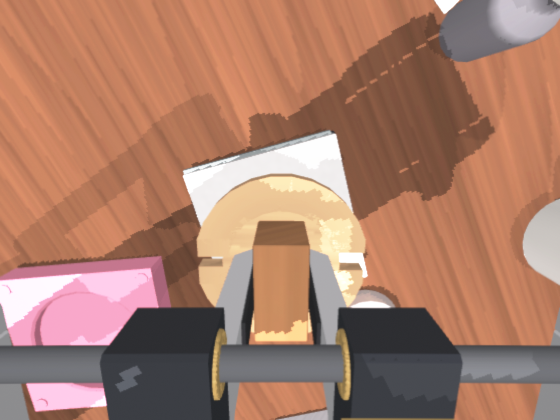

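The blank is gripped squarely at its block, with opening 25.6 mm, and it is level. I'll carry it back to the earlier viewpoint to re-measure the nest, which needs no picture viewed.

>>> play_rows(rows=[[2,[0,0,4],[0,0,0]],[2,[-0.5,-1,8],[0,0,0]],[2,[-2,-4,11],[0,0,0]],[2,[-3.5,-8,13],[0,0,0]],[2,[-5,-12,15],[0,0,0]],[2,[-6.5,-16,16.5],[0,0,0]],[2,[-8,-20,16.5],[0,0,0]],[2,[-9.5,-24,16.5],[0,0,0]]])

```text
time: 6.85
tool_pos: [0.4682, -0.0666, 0.2927]
ee_rot: [-3.141, 0.0, 1.128]
wrist_force: [0.8, -0.6, -1.3]
width: 0.026
```

>>> play_rows(rows=[[2,[-1.5,-4,0],[0,0,0]],[2,[-3,-8,0],[0,0,0]],[2,[-4.5,-11.5,0],[0,0,0]],[2,[-4.5,-12,0],[0,0,0]],[2,[-4.5,-12,0],[0,0,0]],[2,[-4.5,-12,0],[0,0,0]],[2,[-4.5,-12,0],[0,0,0]]])

```text
time: 7.43
tool_pos: [0.4243, -0.184, 0.292]
ee_rot: [-3.14, -0.001, 1.129]
wrist_force: [-0.5, -0.5, -1.3]
width: 0.0255
```

```bash
cat > nest.py <<'E'
from h import *
o=get_obs();print(o['time'],o['tool_pos'],o['ee_rot'],o['wrist_force'],o['width'])
s=snapshot('wrist');save(s,'w5.png')
import pickle;pickle.dump(s,open('w5.pkl','wb'))
g=cv2.cvtColor(s['pixels'],cv2.COLOR_RGB2GRAY)
W0=np.array([[.5815,-.0833,.028],[.444,-.0553,.028],[.416,-.1917,.028],[.5522,-.2192,.028]])
p=proj(s,W0);print(p)
c=cv2.cornerSubPix(g,p.reshape(-1,1,2).astype(np.float32),(5,5),(-1,-1),(3,30,.01))[:,0];print(c)
W=ray(s,c[:,::-1],.028);print(W.round(4),W.mean(0),[np.linalg.norm(W[i]-W[i-1]).round(4) for i in range(4)])
q=proj(s,[[.5335,-.1586,.024]])[0];print('pin',q)
x,y=q.round().astype(int);cv2.imwrite('pics/pin.png',cv2.resize(np.ascontiguousarray(s['pixels'][max(0,y-110):y+110,x-145:x+100,::-1]),None,fx=2.7,fy=2.7,interpolation=cv2.INTER_CUBIC));print('crop origin',x-145,max(0,y-110))
E
python3 nest.py
```

```text
7.4333 [ 0.42433472 -0.18395492  0.29199531] [-3.13980793e+00 -8.85463134e-04  1.12855140e+00] [-0.49178908 -0.48622994 -1.27510632] 0.025484315818754724
[[367.4659755   48.12730877]
 [251.34469063  79.08896372]
 [279.10341147 190.40320914]
 [384.95125379 164.6719321 ]]
[[366.95663   48.321278]
 [251.41086   79.28842 ]
 [280.53458  190.94316 ]
 [385.02145  164.89526 ]]
[[ 0.5809 -0.0832  0.028 ]
 [ 0.444  -0.0555  0.028 ]
 [ 0.4174 -0.1931  0.028 ]
 [ 0.5522 -0.2195  0.028 ]] [ 0.49860544 -0.13785419  0.028     ] [np.float64(0.1393), np.float64(0.1397), np.float64(0.1402), np.float64(0.1374)]
pin [352.7518286  126.69637295]
crop origin 208 17
```

View pics/pin.png

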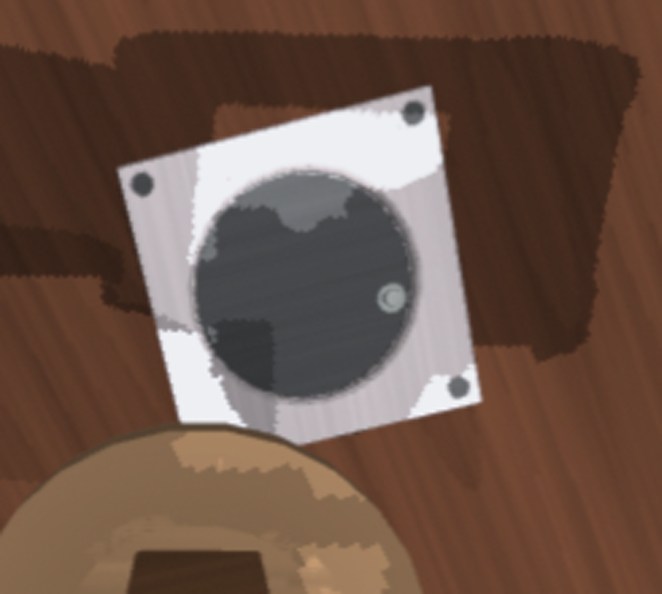

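The nest re-measures at (0.4985, -0.1378). The pin shows at crop (298,391), as predicted, so it bears about -0.54 rad and the target yaw is about 1.03. I go over the pocket with the yaw 0.14 off, so I can turn into the pin.

>>> play_rows(rows=[[2,[3.5,2.2,0],[0,0,0.02]],[2,[7.4,4.6,-2],[0,0,0.04]],[2,[7.4,4.6,-6],[0,0,0.04]],[2,[7.4,4.6,-10],[0,0,0.04]],[2,[7.4,4.6,-14],[0,0,0.04]],[2,[7.4,4.6,-18],[0,0,0.04]],[2,[7.4,4.6,-21],[0,0,0.04]],[2,[7.4,4.6,-22],[0,0,0.04]]])

```text
time: 8.15
tool_pos: [0.4946, -0.1357, 0.0667]
ee_rot: [-3.131, 0.0, 1.17]
wrist_force: [-0.6, 0.4, -1.4]
width: 0.0259
```

>>> play_rows(rows=[[2,[0,0,0],[0,0,0]],[2,[0,0,0],[0,0,0]],[2,[0,0,0],[0,0,0]],[2,[0,0,0],[0,0,0]],[2,[0,0,0],[0,0,0]]])

```text
time: 8.57
tool_pos: [0.4996, -0.1398, 0.0755]
ee_rot: [3.137, -0.0, 1.167]
wrist_force: [0.2, -0.7, -1.3]
width: 0.0259
```

```bash
python3 -c "
from h import *
o=get_obs();print(o['time'],o['tool_pos'].round(4),o['ee_rot'].round(4),o['wrist_force'].round(2),o['wrist_torque'].round(3))
s=snapshot('scene');save(s,'s2.png')
cv2.imwrite('pics/s2c.png',cv2.resize(np.ascontiguousarray(s['pixels'][110:260,140:280,::-1]),None,fx=4,fy=4,interpolation=cv2.INTER_CUBIC))
"
```

```text
8.5667 [ 0.4996 -0.1398  0.0755] [ 3.1367e+00 -1.0000e-04  1.1669e+00] [ 0.22 -0.69 -1.26] [-0.038 -0.046 -0.038]
```

>>> play_rows(rows=[[2,[0,0,0],[0,0,0]],[2,[0,0,0],[0,0,0]],[2,[0,0,0],[0,0,0]],[2,[0,0,0],[0,0,0]],[2,[0,0,0],[0,0,0]],[2,[0,0,0],[0,0,0]],[2,[0,0,0],[0,0,0]]])

```text
time: 9.2
tool_pos: [0.498, -0.1392, 0.0728]
ee_rot: [-3.142, -0.0, 1.167]
wrist_force: [0.6, -0.5, -0.7]
width: 0.0259
```

>>> play_rows(rows=[[2,[0,0,-0.3],[0,0,0]],[2,[0,0,-0.6],[0,0,0]],[2,[0,0,-0.9],[0,0,0]],[2,[0,0,-1.2],[0,0,0]],[2,[0,0,-1.5],[0,0,0]],[2,[0,0,-1.6],[0,0,0]],[2,[0,0,-1.6],[0,0,0]],[2,[0,0,-1.6],[0,0,0]]])

```text
time: 9.87
tool_pos: [0.498, -0.1392, 0.0568]
ee_rot: [-3.142, 0.0, 1.167]
wrist_force: [0.6, 0.1, -0.8]
width: 0.0258
```

>>> play_rows(rows=[[2,[0.05,0.15,0],[0,0,0]],[2,[0.05,0.15,-0.3],[0,0,0]],[2,[0.05,0.15,-0.6],[0,0,0]],[2,[0.05,0.15,-0.8],[0,0,0]],[2,[0.05,0.15,-0.8],[0,0,0]],[2,[0.05,0.15,-0.8],[0,0,0]]])

```text
time: 10.37
tool_pos: [0.4983, -0.1377, 0.0486]
ee_rot: [-3.141, 0.0, 1.167]
wrist_force: [-0.4, -0.2, -0.3]
width: 0.026
```

>>> play_rows(rows=[[2,[0,0,-0.1],[0,0,0]],[2,[0,0,-0.2],[0,0,0]],[2,[0,0,-0.3],[0,0,0]],[2,[0,0,-0.3],[0,0,0]]])

```text
time: 10.7
tool_pos: [0.4984, -0.1377, 0.0457]
ee_rot: [-3.141, -0.0, 1.167]
wrist_force: [-0.1, -0.0, -1.7]
width: 0.0264
```

>>> play_rows(rows=[[2,[0,0,-0.1],[0,0,0]],[2,[0,0,-0.2],[0,0,0]],[2,[0,0,-0.3],[0,0,0]],[2,[0,0,-0.3],[0,0,0]]])

```text
time: 11.03
tool_pos: [0.4983, -0.1376, 0.0426]
ee_rot: [-3.141, 0.0, 1.167]
wrist_force: [-0.8, -0.5, -1.3]
width: 0.0257
```

```bash
python3 -c "
from h import *
o=get_obs();print(o['time'],o['tool_pos'].round(4),o['ee_rot'].round(4),o['wrist_force'].round(2),o['wrist_torque'].round(3))"
```

```text
11.0333 [ 0.4983 -0.1376  0.0426] [-3.1412  0.      1.1668] [-0.79 -0.5  -1.34] [-0.038 -0.051  0.058]
```

The blank is inside the rim with no side load. I go on down onto the pin.

>>> play_rows(rows=[[2,[0,0,-0.1],[0,0,0]],[2,[0,0,-0.2],[0,0,0]],[2,[0,0,-0.2],[0,0,0]],[2,[0,0,-0.2],[0,0,0]]])

```text
time: 11.37
tool_pos: [0.4986, -0.1377, 0.0414]
ee_rot: [3.141, 0.0, 1.167]
wrist_force: [-2.1, 0.4, 2.2]
width: 0.0261
```

```bash
python3 -c "
from h import *
o=get_obs();print(o['time'],o['tool_pos'].round(4),o['ee_rot'].round(4),o['wrist_force'].round(2),o['wrist_torque'].round(3))"
```

```text
11.3667 [ 0.4986 -0.1377  0.0414] [3.1413 0.     1.1669] [-2.13  0.44  2.23] [ 0.071  0.258 -0.056]
```

>>> play_rows(rows=[[2,[0,0,-0.1],[0,0,0]],[2,[0,0,-0.2],[0,0,0]],[2,[0,0,-0.3],[0,0,0]],[2,[0,0,-0.3],[0,0,0]],[2,[0,0,-0.3],[0,0,0]]])

```text
time: 11.78
tool_pos: [0.4988, -0.1378, 0.0382]
ee_rot: [3.141, -0.0, 1.167]
wrist_force: [-1.4, 0.7, 3.9]
width: 0.0254
```

>>> play_rows(rows=[[2,[0,0,-0.1],[0,0,0]],[2,[0,0,-0.15],[0,0,0]],[2,[0,0,-0.2],[0,0,0]],[2,[0,0,-0.2],[0,0,0]],[2,[0,0,-0.2],[0,0,0]]])

```text
time: 12.2
tool_pos: [0.4988, -0.1378, 0.0365]
ee_rot: [3.141, -0.0, 1.167]
wrist_force: [-2.3, 1.1, 6.2]
width: 0.0257
```

```bash
python3 -c "
from h import *
o=get_obs();print(o['time'],o['tool_pos'].round(4),o['ee_rot'].round(4),o['wrist_force'].round(2),o['wrist_torque'].round(3))"
```

```text
12.2 [ 0.4988 -0.1378  0.0365] [ 3.1408 -0.      1.1668] [-2.34  1.11  6.24] [0.169 0.233 0.01 ]
```

Underside about on the floor, with the pin pressed in and about 7 N. Now I turn gently clockwise.

>>> play_rows(rows=[[2,[0,0,-0.05],[0,0,-0.01]],[2,[0,0,-0.05],[0,0,-0.02]],[2,[0,0,-0.05],[0,0,-0.03]],[2,[0,0,-0.05],[0,0,-0.04]],[2,[0,0,-0.05],[0,0,-0.05]],[2,[0,0,-0.05],[0,0,-0.06]],[2,[0,0,-0.05],[0,0,-0.06]]])

```text
time: 12.78
tool_pos: [0.5001, -0.1377, 0.0367]
ee_rot: [3.138, -0.001, 1.107]
wrist_force: [0.1, 1.8, 7.1]
width: 0.0259
```

```bash
python3 -c "
from h import *
o=get_obs();print(o['time'],o['tool_pos'].round(4),o['ee_rot'].round(4),o['wrist_force'].round(2),o['wrist_torque'].round(3))"
```

```text
12.7833 [ 0.5001 -0.1377  0.0367] [ 3.1380e+00 -1.5000e-03  1.1069e+00] [0.12 1.8  7.11] [ 0.194 -0.096  0.067]
```

>>> play_rows(rows=[[2,[0,0,-0.03],[0,0,-0.01]],[2,[0,0,-0.05],[0,0,-0.02]],[2,[0,0,-0.05],[0,0,-0.03]],[2,[0,0,-0.05],[0,0,-0.03]]])

```text
time: 13.12
tool_pos: [0.5005, -0.1381, 0.0367]
ee_rot: [3.137, -0.001, 1.077]
wrist_force: [-0.8, 0.7, 8.7]
width: 0.0258
```

```bash
cat > st.py <<'E'
from h import *
o=get_obs();print(o['time'],o['tool_pos'].round(4),o['ee_rot'].round(4),o['wrist_force'].round(2),o['wrist_torque'].round(3))
E
python3 st.py
```

```text
13.1167 [ 0.5005 -0.1381  0.0367] [ 3.1369e+00 -1.2000e-03  1.0769e+00] [-0.75  0.68  8.67] [ 0.183 -0.094  0.036]
```

>>> play_rows(rows=[[2,[0,0,0],[0,0,-0.01]],[2,[0,0,0],[0,0,-0.02]],[2,[0,0,0],[0,0,-0.02]]])

```text
time: 13.37
tool_pos: [0.5003, -0.1385, 0.0366]
ee_rot: [3.137, -0.0, 1.057]
wrist_force: [0.5, -0.7, 8.4]
width: 0.0258
```

```bash
python3 st.py
```

```text
13.3667 [ 0.5003 -0.1385  0.0366] [ 3.1371e+00 -4.0000e-04  1.0566e+00] [ 0.5  -0.67  8.39] [0.052 0.255 0.008]
```

The torque's centre of pressure has jumped from the pin side to the far rim, which suggests the pin has snapped up. I hold and take another reading.

>>> play_rows(rows=[[2,[0,0,0],[0,0,0]],[2,[0,0,0],[0,0,0]]])

```text
time: 13.53
tool_pos: [0.5003, -0.1386, 0.0366]
ee_rot: [3.137, -0.0, 1.057]
wrist_force: [0.5, -0.3, 8.3]
width: 0.0257
```

```bash
python3 st.py
```

```text
13.5333 [ 0.5003 -0.1386  0.0366] [ 3.1371e+00 -4.0000e-04  1.0567e+00] [ 0.48 -0.32  8.27] [0.072 0.219 0.035]
```

>>> play_rows(rows=[[2,[0,0,0.1],[0,0,0]],[2,[0,0,0.1],[0,0,0]],[2,[0,0,0.1],[0,0,0]]])

```text
time: 13.78
tool_pos: [0.4997, -0.1383, 0.0366]
ee_rot: [3.138, -0.0, 1.057]
wrist_force: [1.8, -0.8, 4.4]
width: 0.0262
```

```bash
python3 st.py
```

```text
13.7833 [ 0.4997 -0.1383  0.0366] [ 3.1385e+00 -3.0000e-04  1.0567e+00] [ 1.78 -0.83  4.42] [-0.111 -0.151  0.044]
```

With the command raised 1 mm, the net load is down to about 5 N, below the pin's 6.4 N, and the height has not changed. So the blank rests on the floor with the pin up in the notch. I stop turning, take off the load and release.

>>> play_rows(rows=[[2,[0,0,0.05],[0,0,0]],[2,[0,0,0.1],[0,0,0]],[2,[0,0,0.1],[0,0,0]],[2,[0,0,0.1],[0,0,0]]])

```text
time: 14.12
tool_pos: [0.4984, -0.1377, 0.0365]
ee_rot: [-3.141, 0.0, 1.057]
wrist_force: [1.6, 0.4, 1.7]
width: 0.0261
```

```bash
python3 st.py
```

```text
14.1167 [ 0.4984 -0.1377  0.0365] [-3.1414e+00  1.0000e-04  1.0568e+00] [1.58 0.43 1.69] [-0.151 -0.38   0.023]
```

>>> play_rows(rows=[[3,[0,0,0],[0,0,0]],[4,[0,0,0],[0,0,0]],[6,[0,0,0],[0,0,0]],[6,[0,0,0],[0,0,0]],[6,[0,0,0],[0,0,0]],[6,[0,0,0],[0,0,0]]])

```text
time: 14.62
tool_pos: [0.4983, -0.1376, 0.0367]
ee_rot: [-3.141, 0.0, 1.057]
wrist_force: [0.9, 0.0, -0.1]
width: 0.0587
```

>>> play_rows(rows=[[6,[0,0,1],[0,0,0]],[6,[0,0,3],[0,0,0]],[6,[0,0,6],[0,0,0]],[6,[0,0,9],[0,0,0]],[6,[0,0,12],[0,0,0]],[6,[-2,-2,16],[0,0,0]],[6,[-5,-4,20],[0,0,0]],[6,[-8,-6,24],[0,0,0]]])

```text
time: 15.28
tool_pos: [0.4353, -0.1861, 0.2559]
ee_rot: [3.14, 0.0, 1.058]
wrist_force: [0.6, -1.1, -0.3]
width: 0.06
```

>>> play_rows(rows=[[6,[-1,-1,0],[0,0,0]],[6,[-1,-1,0],[0,0,0]],[6,[-1,-1,0],[0,0,0]],[6,[-1,-1,0],[0,0,0]],[6,[-1,-1,0],[0,0,0]]])

```text
time: 15.7
tool_pos: [0.426, -0.195, 0.2519]
ee_rot: [-3.139, -0.001, 1.058]
wrist_force: [-0.2, 0.5, -0.3]
width: 0.0602
```

```bash
sed -i 's/w5/w6/g;s/pin.png/fin.png/' nest.py; python3 nest.py; python3 - <<'E'
from h import *
s=snapshot('scene');cv2.imwrite('pics/sf.png',cv2.resize(np.ascontiguousarray(s['pixels'][130:290,40:360,::-1]),None,fx=2.5,fy=2.5,interpolation=cv2.INTER_CUBIC))
E
```

```text
15.7 [ 0.4260458  -0.19499625  0.25193098] [-3.13879882e+00 -5.03057857e-04  1.05795089e+00] [-0.21204546  0.5055878  -0.32806706] 0.06022065272442313
[[360.42320447  24.0327854 ]
 [233.86710197  68.87491319]
 [273.90651078 189.84564927]
 [388.86944187 153.20995196]]
[[359.92157   24.349213]
 [233.68575   68.73297 ]
 [274.0084   190.26024 ]
 [388.7203   153.27826 ]]
[[ 0.5809 -0.0833  0.028 ]
 [ 0.4439 -0.0551  0.028 ]
 [ 0.4159 -0.1922  0.028 ]
 [ 0.552  -0.2192  0.028 ]] [ 0.49817492 -0.137443    0.028     ] [np.float64(0.1389), np.float64(0.1399), np.float64(0.1399), np.float64(0.1388)]
pin [350.13899361 113.62642141]
crop origin 205 4
```

View pics/fin.png

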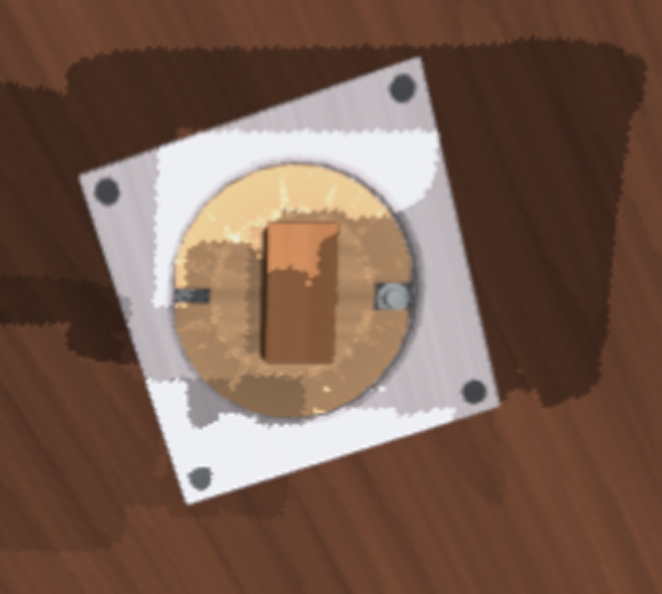

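View pics/sf.png

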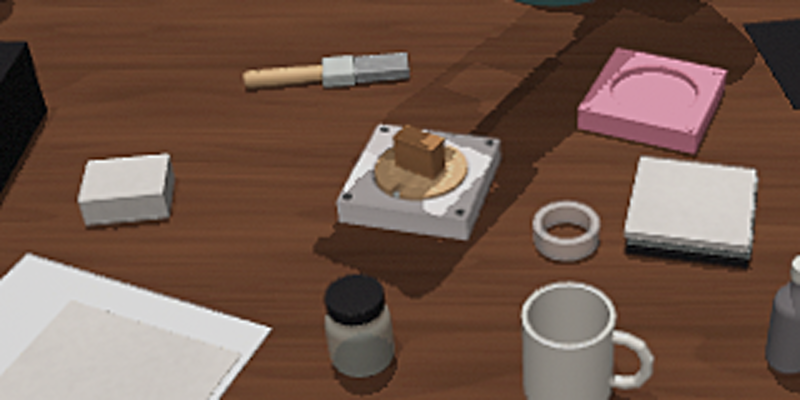

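The pin shows up in the wide notch at crop (296,393). The blank lies flat in the pocket, and everything else stands where it was. I hand it in.

```bash
python3 -c "
from bench import *
print(close_job())"
```

```text
the job is handed in; nothing more can be done
None
```

The blank is seated in the aluminium nest, face down, with the key pin up in its wide notch, and the job is handed in at about 15.8 s of the 58 s allowed.

- **What I did:** I gripped the blank by its block and lowered it into the pocket about 0.14 rad off the pin's bearing. I pressed it down onto the floor and turned it clockwise about 0.11 rad, with the readings showing 6–9 N on the wrist. When the pin snapped up I stopped turning, took off the load and released.
- **How I knew it had snapped:**
  - The pressure shifted from the pin side to the far rim.
  - As I unloaded to about 2.5 N, well under the pin's 6.4 N push, the blank stayed down. The TCP was at 36.5 mm, which puts the underside at floor height.
- **Last checks:** The wrist picture shows the pin in the wide notch, with the blank even with the pocket rim. The scene picture shows the bystanders in view and the pink look-alike where they stood; the tin and most of the paint bottle were outside that crop. The nest re-measured within 0.5 mm of before.
- **Small disagreements:**
  - Right after fast moves the measured TCP swung by 3–8 mm, so I let it settle before going into the pocket.
  - The tool drifted about 2 mm sideways under load while turning, and came back when I unloaded it.

No check failed.

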